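Lever open the switch case with the pry tool and lay the tool on its rest

ROBOT

A 7-joint arm with a two-finger parallel gripper is mounted at the origin on the work surface. World frame = base frame: x ahead of the robot, y to its left, z up, the work surface at z = 0. Lengths are in mm, angles in rad, forces in N, time in s.
With the tool pointing down it reaches from about 425 to 950 mm from the base axis. Payload 4.7 kg.
Tool frame: the origin (TCP) lies at the very end of the fingers, on their centre line; the grasp point (between the pads) lies 19 mm behind it (grip_depth is the distance from the TCP to the grasp point, in mm); y points along the fingers, z is the direction in which the jaws open and shut, and the axes are right-handed (so a half turn about y gives the same grasp; the last joint's range is limited). The gripper opens to 85 mm and grips with 20 to 120 N. Pads are 22 mm wide; open, the fingers measure 114 mm over their backs; the gripper's body (76 mm by 85 mm) begins 54 mm behind the grasp point. The pads swing forward as they close: fully open they stand 13 mm farther back than shut.
Start: joints at [1.093, 0.469, -0.049, 1.532, 0.024, 1.141, -0.082], TCP at [292.919, -608.15, 231.335] pointing down, gripper open.
Joint ranges: [-2.59, 2.59], [-0.33, 1.99], [-1.39, 1.29], [0.1, 2.45], [-1.04, 4.18], [0.21, 1.99], [-2.66, 2.66]. Speed limits (rad/s): [2.57, 2.57, 3.14, 3.14, 3.14, 3.14, 3.14].

INTERFACE

Orientations are given as a 3x3 rotation matrix whose columns are the frame's x, y, z axes.
In Python, from bench import move_ptp, line_to, goto_joints, move_gripper, dwell, inverse_kinematics, read_state, camera, MotionError, finish_job, grip_depth gives the robot as it stands. The module is installed in compiled form; this text tells all that it offers. Calls block until the motion is done:
- move_ptp(position, orientation): joint-space move of the TCP to a pose.
- line_to(position, rot=None, vel=150, guard=None): straight line of the TCP; rot=None keeps the orientation; vel is the mean speed in mm/s. With guard (N) it stops when the force on the tool has changed by that much, and returns True; else False.
- goto_joints(angles): joint-space move.
- move_gripper(opening, grip_force=None): finger opening in mm; grip_force is the grip in N (None keeps the last); returns when the fingers have stopped.
- dwell(seconds).
- inverse_kinematics(position, orientation): joint angles nearest the present ones, or None.
- read_state(): the state.
- camera(name): name is "scene" or "top" or "wrist"; returns a dict with "image" (420x560x3 uint8, red, green, blue), "range_z" (420x560 float32, mm along the optical axis (not along the pixel's ray), 0 where there is no reading), "intrinsics" (3x3 intrinsics, pixels), "R" (3x3) and "t" (3): a world point X has camera coordinates R X + t; the wrist camera has in their place "T_tool_cam" (4x4, takes a point from camera to tool coordinates, whose origin is the TCP and whose axes are the tool frame's). Camera axes: x right, y down, z forward; pixel columns grow to the right and rows downward; lengths in mm; the calibration is good to about 2 mm. A picture is of the moment at which its call begins: read the wrist's pose just before it.
A pose or a line that the arm cannot do raises MotionError and nothing moves.
- finish_job(): hands the job in, once; it reports no verdict.
The state is a dict: "t": time; "joint_positions": joint angles; "dq": joint speeds; "joint_torque": joint torques, N m; "position": TCP position; "tcp_rot": TCP orientation; "wrist_force": force on the tool from outside, world axes, zero at the start; "torque": the same for the moment, N m; "width": finger opening in mm.
Only numpy, scipy, OpenCV 4.12 (cv2) and the standard library are available. Lean on these libraries where they do the work, as an engineer would, in place of code of your own. Each camera call takes 0.05 s, during which the arm holds its last target.

TASK

Take the flat-bladed pry tool, put its blade into the notch under the front edge of the sloped switch case's cover, and lever the cover up until it stands open at 60 degrees or more. Open it with the pry tool only: the gripper and arm must not touch the cover. Then lay the pry tool lengthwise in the two saddles of its raised rest, let it go, and leave the other loose things on the bench where they are.

Things in the scene. Friction and masses are not known exactly. Their poses are not given: they have to be found in the camera images.
- tool_center (a point): Pry tool, loose, 45 g, starts flat on the bench, blade pointing away from the robot and to its left: black bar handle 92 mm long, 16 wide, 20 high; from one end a flat steel blade 50 long, 14 wide, 3 thick projects at half height, its width level. This point: centre of the handle, half-way up, 10 mm above the bench at the start. Axes: x along the tool to the blade's tip, y across its width, z up, square to the blade's flat.
- tool_tip (a point): The middle of the blade's end edge, 96 mm from the handle's centre along the tool's x. Same axes.
- prytool: The same pry tool, with the same axes; this origin lies at the centre of the handle's underside, 10 mm below tool_center.
- case: The switch case, fixed: grey, 90 mm deep, 130 wide, 30 high, shut by a white hinged cover, on a stand of steel posts that slopes it up at 30 degrees; its low front wall faces roughly the robot's right (-y), its hinge side is high and to the left. Origin: middle of the lower front edge, 78 mm above the bench. Axes as the notch's.
- notch (a point): Centre of the pry notch, an opening 44 mm wide, 10 high at the middle of the top of the case's front wall, on its outer face, about 100 mm above the bench; its upper side is the cover's underside. Wall 4 mm thick, free space behind (over 20 mm; the switches lie below the notch). Axes: x straight in, rising 30 degrees; y along the wall; z square to the cover, up. Nothing stands in front of it.
- cover (a joint): Opening angle of the cover, rad: 0 shut, growing as its front edge rises, stop at 1.75. Flat white plate 90 (hinge to front) x 130 x 6 mm, 90 g, flush with the case's walls, hinged at its far upper edge. The hinge is stiff (0.12 N m, about 2 N to lift at the front edge): the cover stays where it is left.
- cover_hinge (a point): Middle of the hinge axis, on the plane of the cover's underside. Axes turn with the cover: -x points from the hinge to the front edge in the underside plane, y is along the hinge, z square to the cover, outwards.
- cover_lip (a point): Middle of the front edge of the cover's underside, 90 mm from the hinge axis. A low white ridge 44 mm long on the cover's top, 6 mm behind this edge, marks where the notch is. Same axes as cover_hinge.
- rest: The tool's rest, fixed: aluminium foot plate 100 x 60 x 6 mm with two upright plates, each 6 mm thick and 42 wide, 64 mm apart between centres along the rest's x. Each has a saddle slot 28 mm wide, its floor 50 mm above the bench, its cheeks 10 mm higher. Origin: centre of the underside; x along the line of the two saddles, z up.
- seat (a point): The point half-way between the two saddles at the height of their floors, 50 mm above the bench. The handle lies across both saddles with its centre above this point; the fingers fit in the 58 mm between the uprights. Same axes as the rest.
- keycap_jar: Bystander, loose: glass jar 56 mm across, 60 mm high. Origin at its underside.
- grease_pot: Bystander, loose: small white pot 44 mm across, 32 mm high. Origin at its underside.
- opener: Bystander, loose: aluminium switch opener block 36 x 36 x 18 mm. Origin at its underside.
- brush: Bystander, loose: small brush lying on the bench.
- spare_switch: Bystander, loose: single key switch 15 x 15 x 16 mm. Origin at its underside.
Not all that is in view belongs to the job. Of the things shaped like the prytool, the black one is meant. What is shaped like the rest but red is not meant.

How it is judged:
By the outcome, as a careful person would: the job done as asked, in the order asked, and still so for the second after the job is handed in, with the robot touching nothing.
It also fails if it takes over 66 s, if anything falls off the work surface, if the arm or the gripper's body presses on something with over 40 N, if the wrist force passes 120 N, or if a joint passes its speed limit or range.

## Working session

There is one attempt and no reset: what is moved stays moved. The work goes in short steps, each a Python script; the robot and the scene stay as the last script left them, time stands still between calls to the robot, and variables do not carry over. Pictures are saved under pics/ and viewed, and the job is handed in when it is done.

```bash
mkdir -p pics; ls
python3 - <<'E'
from bench import *
import cv2,numpy as np
for n in ["scene","top"]:
    c=camera(n); cv2.imwrite(f"pics/{n}0.png",c["image"][:,:,::-1]); np.savez(f"{n}0.npz",**c)
    print(n,c["intrinsics"].tolist(),np.round(c["R"],3).tolist(),c["t"], (-c["R"].T@c["t"]).round())
s=read_state();print(s["t"],s["position"],s["tcp_rot"],s["width"],grip_depth)
E
```

```text
pics
scene [[545.6807860043305, 0.0, 276.21087193507356], [0.0, 545.6807860043305, 212.89164639626128], [0.0, 0.0, 1.0]] [[-0.504, 0.864, 0.021], [0.506, 0.315, -0.803], [-0.7, -0.394, -0.596]] [ 199.16624525 -182.38146163 1799.98259466] [1452.  594.  922.]
top [[539.1362908361365, 0.0, 279.4548160115867], [0.0, 539.1362908361365, 209.50839931880037], [0.0, 0.0, 1.0]] [[0.02, -1.0, 0.006], [-0.974, -0.021, -0.223], [0.224, -0.001, -0.975]] [  30.60149676  520.12466462 1282.90715413] [ 219.   43. 1366.]
0.1 [ 292.62914062 -607.72225907  230.35269467] [[-9.00985078e-01 -8.09528896e-04  4.33849321e-01]
 [-4.33850070e-01  1.50948849e-03 -9.00983817e-01]
 [ 7.44818773e-05 -9.99998533e-01 -1.71124078e-03]] 85.38733127104628 18.700000000000003
```

View pics/scene0.png

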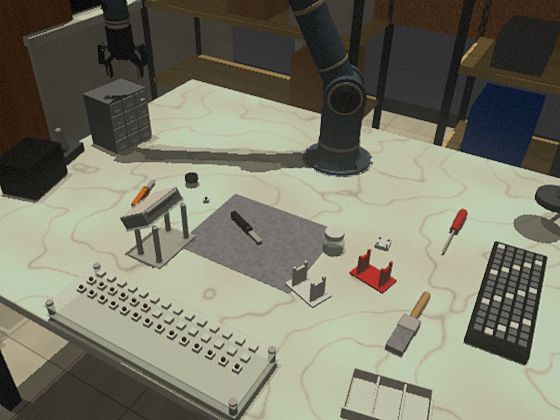

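View pics/top0.png

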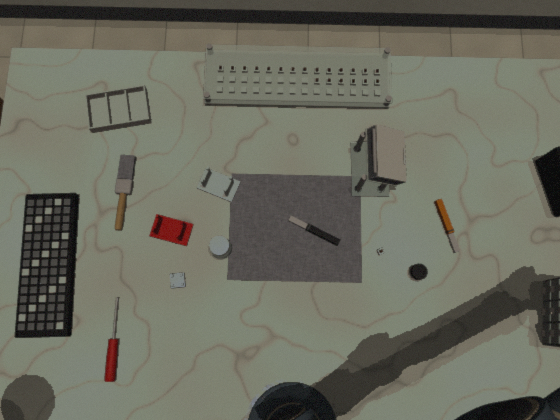

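```bash
cat > h.py <<'E'
import numpy as np,cv2
def load(n): return dict(np.load(n+".npz"))
def ray(c,u,v,z):
    d=c["R"].T@np.linalg.inv(c["intrinsics"])@np.array([u,v,1.]); o=-c["R"].T@c["t"]
    return o+d*(z-o[2])/d[2]
def cloud(c):
    K=c["intrinsics"];h,w=c["range_z"].shape
    v,u=np.mgrid[:h,:w].astype(float)
    z=c["range_z"];p=np.stack([(u-K[0,2])/K[0,0]*z,(v-K[1,2])/K[1,1]*z,z],-1)
    return (p-c["t"])@c["R"]
E
python3 - <<'E'
from h import *
t=load("top0");s=load("scene0")
a=cv2.resize(t["image"][110:290,180:440,::-1],None,fx=3,fy=3,interpolation=cv2.INTER_CUBIC);cv2.imwrite("pics/topc.png",a)
a=cv2.resize(s["image"][165:305,100:360,::-1],None,fx=3,fy=3,interpolation=cv2.INTER_CUBIC);cv2.imwrite("pics/scc.png",a)
P=cloud(t)
for u,v in [(322,232),(298,221),(330,200),(390,155),(400,140),(380,130),(398,175),(450,150),(207,178),(232,188)]: print(u,v,P[v,u].round(1))
E
```

```text
322 232 [472.5 -68.   17.1]
298 221 [501.7  -6.9   8.2]
330 200 [562.8 -90.7  -6.6]
390 155 [ 644.  -222.5  129. ]
400 140 [ 689.2 -251.8  112. ]
380 130 [ 700.2 -196.   147.7]
398 175 [ 596.5 -242.2  121.1]
450 150 [ 7.058e+02 -4.109e+02  2.000e-01]
207 178 [606.  230.1  27.3]
232 188 [585.5 166.2   9.4]
```

```bash
sleep 1
```

```text
(no output)
```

View pics/topc.png

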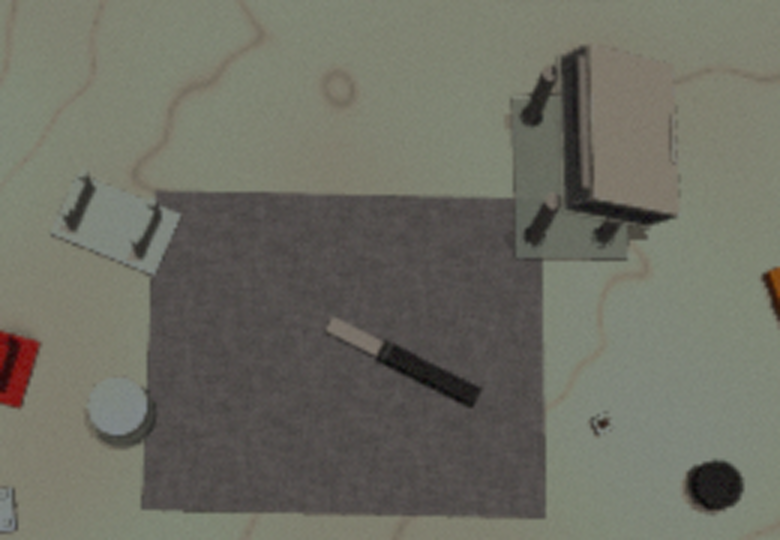

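View pics/scc.png

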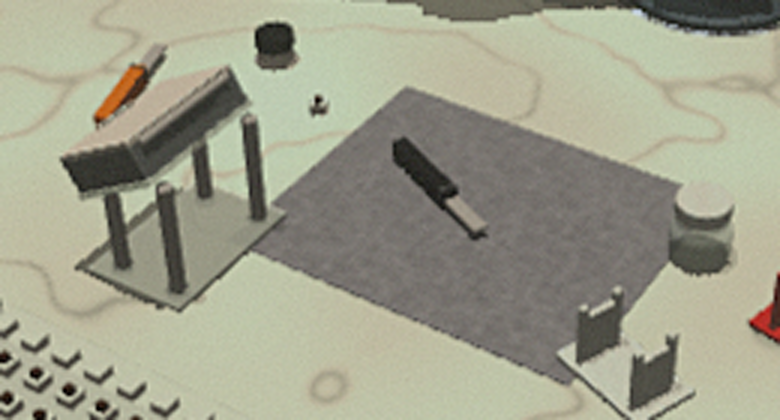

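Run:
```python
from h import *
t=load("top0");P=cloud(t);im=t["image"].astype(int)
for (u,v) in [(390,155),(405,150),(376,150),(372,150),(384,130),(410,155),(415,155),(322,232),(298,221),(345,245),(330,200),(230,190),(225,183)]: print(u,v,im[v,u])
# cover plane
R=P[130:180,380:402].reshape(-1,3)
def fit(X):
    for _ in range(4):
        c=X.mean(0);n=np.linalg.svd(X-c)[2][2];r=(X-c)@n;X=X[abs(r)<2*r.std()+.1]
    return c,n*np.sign(n[2]),r.std()
c,n,s=fit(R);print("plane",c,n,s,"tilt",np.degrees(np.arccos(n[2])),"az",np.degrees(np.arctan2(n[1],n[0])))
g=cv2.cvtColor(t["image"],cv2.COLOR_RGB2HSV)
def comp(m,u,v):
    k,l=cv2.connectedComponents(m.astype(np.uint8));return (l==l[v,u]).astype(np.uint8)
d=im[:,:,0]-im[:,:,1]
m=comp((d>8)&(im[:,:,0]>100),390,155)
cn=max(cv2.findContours(m,0,2)[0],key=cv2.contourArea)
print("cover area",m.sum(),cv2.boundingRect(cn)); q=cv2.approxPolyDP(cn,5,True)[:,0];print(q.tolist())
o=-t["R"].T@t["t"]
def onpl(u,v):
    dd=t["R"].T@np.linalg.inv(t["intrinsics"])@np.array([u,v,1.]);return o+dd*((c-o)@n)/(dd@n)
for p in q: print(p,onpl(*p).round(1))
m=(im.sum(2)<140).astype(np.uint8);m=comp(m,322,232)
cn=max(cv2.findContours(m,0,2)[0],key=cv2.contourArea);r=cv2.minAreaRect(cn);b=cv2.boxPoints(r);print("handle",r,m.sum())
for p in b: print(p,ray(t,*p,20).round(1))
a=cv2.resize(t["image"][115:195,340:420,::-1],None,fx=7,fy=7,interpolation=cv2.INTER_NEAREST);cv2.imwrite("pics/topcov.png",a)
```

```text
390 155 [125 118 105]
405 150 [110 110  96]
376 150 [88 84 76]
372 150 [44 41 40]
384 130 [124 119 105]
410 155 [126 129 112]
415 155 [124 127 108]
322 232 [31 28 27]
298 221 [121 114 105]
345 245 [80 76 74]
330 200 [83 79 77]
230 190 [102 107 102]
225 183 [124 132 122]
plane [ 645.62504676 -223.43883356  131.90846947] [ 0.0055239  -0.50441696  0.86344254] 1.6850386986830839 tilt 30.294663624141666 az -89.37257530289197
cover area 230551 (0, 0, 560, 420)
[[0, 0], [0, 419], [559, 419], [559, 0]]
[0 0] [752.9 516.4 563.5]
[  0 419] [ 88.6 444.8 525.9]
[559 419] [  12.3 -712.9 -150. ]
[559   0] [1351.9 -901.9 -269. ]
handle ((322.4000244140625, 234.2000274658203), (35.77708435058594, 7.155416965484619), 26.56505012512207) 256
[304.80002 229.40002] [477.8 -24.   20. ]
[308.00003 223.00003] [494.6 -32.   20. ]
[340.00003 239.00003] [ 455.  -113.4   20. ]
[336.80002 245.40002] [ 438.4 -105.2   20. ]
```

```bash
sleep 1
```

```text
(no output)
```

View pics/topcov.png

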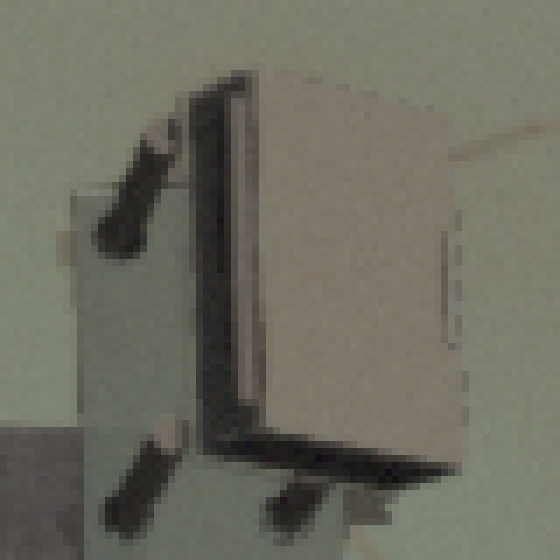

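```bash
cat >> h.py <<'E'
def onplane(c,u,v,p0,n):
    d=c["R"].T@np.linalg.inv(c["intrinsics"])@np.array([u,v,1.]); o=-c["R"].T@c["t"]
    return o+d*((p0-o)@n)/(d@n)
def snap(name):
    from bench import camera,read_state
    s=read_state();c=camera("wrist");T=np.array(c["T_tool_cam"])
    W=np.eye(4);W[:3,:3]=s["tcp_rot"];W[:3,3]=s["position"]
    X=np.linalg.inv(W@T);c["R"]=X[:3,:3];c["t"]=X[:3,3]
    np.savez(name+".npz",**c);cv2.imwrite(f"pics/{name}.png",c["image"][:,:,::-1]);return c
def fit(X):
    for _ in range(4):
        c=X.mean(0);n=np.linalg.svd(X-c,full_matrices=False)[2][2];r=(X-c)@n;X=X[abs(r)<2*r.std()+.1]
    return c,n*np.sign(n[2]),r.std()
E
python3 - <<'E'
from h import *
from bench import *
t=load("top0")
c=np.array([645.6,-223.4,131.9]);n=np.array([0.0055,-.5044,.8634])
for x,y in [(255,72),(452,110),(465,465),(262,430),(445,230),(445,348)]:
    print(onplane(t,340+x/7-.5,115+y/7-.5,c,n).round(1))
print(camera("wrist")["T_tool_cam"].round(3).tolist())
s=read_state();print(s["t"])
Rd=np.array([[-1,0,0],[0,0,-1],[0,-1,0.]]).T  # x=-X, y=-Z, z=-Y
Rd=np.array([[-1,0,0],[0,0,-1],[0,-1,0]],float)
print(np.linalg.det(Rd))
for k in range(0,360,45):
    a=np.radians(k);Q=np.array([[np.cos(a),-np.sin(a),0],[np.sin(a),np.cos(a),0],[0,0,1]])@Rd
    for p in [(640,-330,360),(466,-69,250)]:
        q=inverse_kinematics(p,Q);print(k,p,None if q is None else np.round(q,2))
E
```

```text
[ 710.9 -185.4  153.7]
[ 716.6 -263.6  108. ]
[ 585.7 -263.8  108.7]
[ 583.  -185.   154.7]
[ 670.6 -259.   110.9]
[ 626.9 -257.4  112.2]
[[0.0, 0.947, 0.322, -84.407], [0.0, -0.322, 0.947, -142.752], [1.0, -0.0, -0.0, 0.668], [0.0, 0.0, 0.0, 1.0]]
0.15
1.0
0 (640, -330, 360) [ 0.46  0.48 -0.07  1.22  0.03  1.44 -1.18]
0 (466, -69, 250) [ 0.41  0.14 -0.38  1.96  0.06  1.06 -1.57]
45 (640, -330, 360) [ 0.54  0.49 -0.21  1.22  0.1   1.44 -0.44]
45 (466, -69, 250) [ 0.5   0.15 -0.49  1.95  0.08  1.06 -0.81]
90 (640, -330, 360) [ 0.64  0.51 -0.38  1.21  0.18  1.46  0.29]
90 (466, -69, 250) [ 0.59  0.16 -0.59  1.95  0.1   1.06 -0.04]
135 (640, -330, 360) [ 0.73  0.53 -0.54  1.2   0.26  1.47  1.02]
135 (466, -69, 250) [ 0.67  0.17 -0.69  1.94  0.13  1.07  0.72]
180 (640, -330, 360) [ 0.81  0.56 -0.69  1.2   0.35  1.5   1.75]
180 (466, -69, 250) [ 0.79  0.2  -0.82  1.94  0.16  1.07  1.47]
225 (640, -330, 360) [ 1.01  0.73 -1.18  1.18  0.66  1.62  2.34]
225 (466, -69, 250) [ 1.05  0.3  -1.17  1.93  0.31  1.11  2.11]
270 (640, -330, 360) [ 0.27  0.48  0.24  1.24 -0.11  1.43 -2.64]
270 (466, -69, 250) None
315 (640, -330, 360) [ 0.37  0.48  0.08  1.23 -0.04  1.43 -1.91]
315 (466, -69, 250) [ 0.3   0.13 -0.26  1.96  0.04  1.05 -2.34]
```

```bash
cat >> h.py <<'E'
class G: pass
def Rp(az,pitch):  # prytool frame: x heading az, pitch up
    x=np.array([np.cos(az)*np.cos(pitch),np.sin(az)*np.cos(pitch),np.sin(pitch)])
    y=np.array([-np.sin(az),np.cos(az),0]);return np.c_[x,y,np.cross(x,y)]
def Rt(R,s): return np.c_[s*R[:,0],-R[:,2],s*R[:,1]]
def tcp_from(center,R,g,dz): return center+R[:,0]*g+R[:,2]*dz
E
python3 - <<'E'
from h import *
from bench import *
az=np.radians(90)
N=np.array([651,-258.2,99.3])
def pose(th,ins,up):
    R0=Rp(az,np.radians(30)); tip=N+R0[:,0]*ins+R0[:,2]*up
    L0=N+R0[:,2]*5; H=L0+90*R0[:,0]
    R=Rp(az,np.radians(30)-th); tip=H+R@R0.T@(tip-H)
    return tcp_from(tip-96*R[:,0],R,-6,-8),R
for s in (1,-1):
    for th,ins in [(0,-60),(0,0),(0,18),(20,18),(40,18),(60,18),(75,18),(75,-60)]:
        p,R=pose(np.radians(th),ins,0 if th==0 else 3.5)
        q=inverse_kinematics(p,Rt(R,s));print(s,th,ins,p.round(),None if q is None else np.round(q,2))
E
```

```text
1 0 -60 [ 651. -394.   11.] [ 0.54  1.    0.22  1.19 -0.59  1.37 -2.21]
1 0 0 [ 651. -343.   41.] [ 0.49  0.92  0.21  1.29 -0.59  1.34 -2.24]
1 0 18 [ 651. -327.   50.] [ 0.47  0.89  0.2   1.32 -0.59  1.33 -2.26]
1 20 18 [ 651. -352.  109.] [ 0.35  0.73  0.26  1.41 -0.36  1.14 -2.42]
1 40 18 [ 651. -356.  169.] [-0.24  0.85  1.11  1.53 -0.67  1.11 -2.21]
1 60 18 [ 651. -338.  227.] [-0.45  0.76  1.11  1.62 -0.25  0.89 -2.57]
1 75 18 [ 651. -313.  265.] [ 0.8   0.8  -1.18  1.59  1.43  1.7   2.58]
1 75 -60 [ 651. -368.  320.] None
-1 0 -60 [ 651. -394.   11.] [ 0.85  1.03 -0.42  1.16 -0.08  1.29  0.61]
-1 0 0 [ 651. -343.   41.] [ 0.83  0.95 -0.44  1.26 -0.1   1.25  0.56]
-1 0 18 [ 651. -327.   50.] [ 0.83  0.93 -0.45  1.29 -0.1   1.24  0.55]
-1 20 18 [ 651. -352.  109.] [ 0.73  0.76 -0.39  1.38  0.11  1.12  0.38]
-1 40 18 [ 651. -356.  169.] [ 0.56  0.61 -0.29  1.47  0.38  1.05  0.14]
-1 60 18 [ 651. -338.  227.] [ 0.34  0.52 -0.19  1.57  0.7   1.07 -0.16]
-1 75 18 [ 651. -313.  265.] [ 0.21  0.5  -0.19  1.63  0.97  1.2  -0.41]
-1 75 -60 [ 651. -368.  320.] [ 0.25  0.46 -0.13  1.55  0.92  1.19 -0.24]
```

Run:
```python
from h import *
from bench import *
Rd=np.array([[-1,0,0],[0,0,-1],[0,-1,0]],float)
a=np.radians(-45);Q=np.array([[np.cos(a),-np.sin(a),0],[np.sin(a),np.cos(a),0],[0,0,1]])@Rd
move_ptp((640,-310,280),Q);dwell(.2)
c=snap("w1");print(c["intrinsics"].tolist(),read_state()["t"])
```

```text
[[298.68722372662467, 0.0, 286.01490659790244], [0.0, 298.68722372662467, 209.6935780815896], [0.0, 0.0, 1.0]] 2.0833
```

```bash
sleep 1
```

```text
(no output)
```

View pics/w1.png

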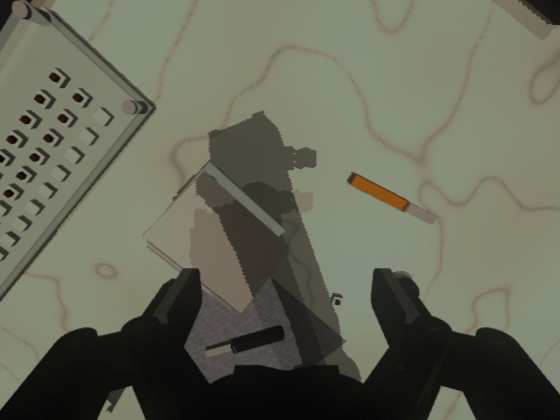

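```bash
python3 - <<'E'
from h import *
t=load("w1")
a=t["image"][150:320,135:300,::-1].astype(float);a=np.clip(a*1.5,0,255).astype(np.uint8)
a=cv2.resize(a,None,fx=3.5,fy=3.5,interpolation=cv2.INTER_NEAREST);cv2.imwrite("pics/w1c.png",a)
E
sleep 1
```

```text
(no output)
```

View pics/w1c.png

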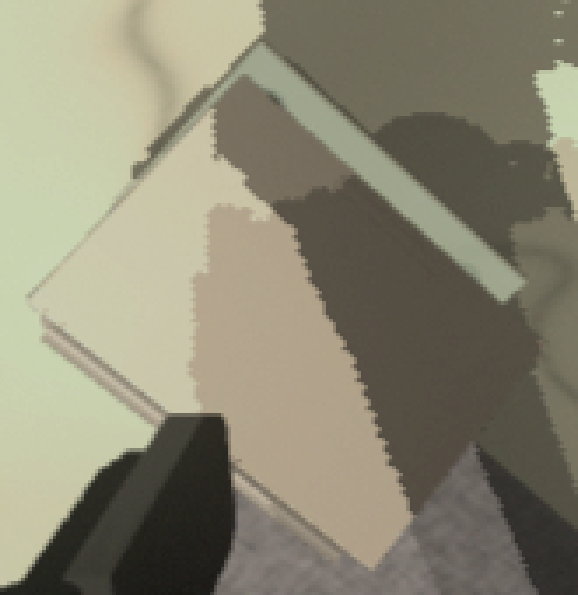

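Run:
```python
from h import *
t=load("w1");P=cloud(t)
f=lambda x,y:(int(135+x/3.5),int(150+y/3.5))
for n,x,y in [("cov",100,250),("cov",300,400),("cov",300,250),("cov",480,380),("strip",300,100),("strip",400,185),("strip",490,275),("beyond",420,140),("beyond",500,220),("shade",280,150),("between",500,320)]:
    u,v=f(x,y);print(n,u,v,P[v-1:v+2,u-1:u+2].reshape(-1,3).mean(0).round(1),t["image"][v,u])
R=P.reshape(-1,3)
u,v=np.meshgrid(range(190,250),range(205,260));
c,n,s=fit(P[200:250,200:250].reshape(-1,3));print(c,n,s)
z=np.abs((P-c)@n)
a=np.clip((P[150:320,135:300]-c)@n*4+128,0,255).astype(np.uint8)
cv2.imwrite("pics/w1d.png",cv2.resize(a,None,fx=3.5,fy=3.5,interpolation=0))
```

```text
cov 163 221 [ 711.3 -206.8  142.6] [135 133 115]
cov 220 264 [ 638.7 -209.7  141.7] [118 108  93]
cov 220 221 [ 668.9 -239.1  124.4] [68 62 53]
cov 272 258 [ 597.7 -245.3  121.3] [56 51 44]
strip 220 178 [ 699.6 -236.8    5.7] [106 110  95]
strip 249 202 [ 646.1 -239.6    5.7] [106 111  95]
strip 275 228 [ 590.8 -237.3    6.4] [107 111  95]
beyond 255 190 [ 651.6 -257.6   -0. ] [55 54 45]
beyond 277 212 [ 605.  -255.9   -0. ] [58 56 47]
shade 215 192 [ 693.4 -256.2  114.4] [79 73 62]
between 277 241 [ 605.8 -261.3  112.6] [56 52 44]
[ 662.66799782 -238.53408861  124.90008061] [ 0.00476032 -0.49715348  0.86764956] 0.710757071240131
```

```bash
sleep 1
```

```text
(no output)
```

View pics/w1d.png

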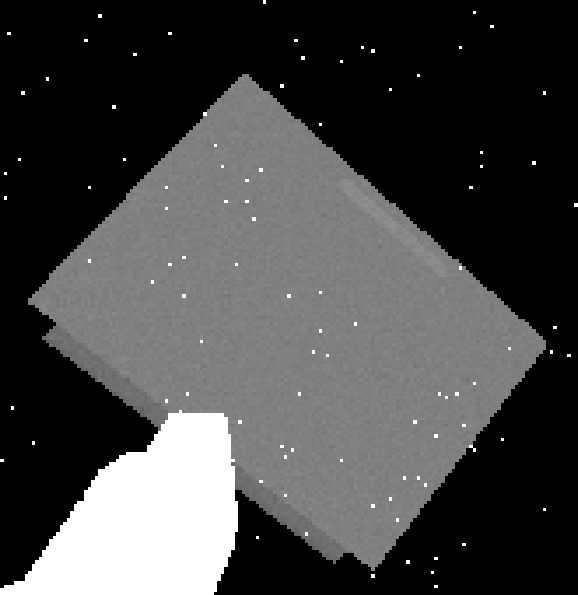

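Run:
```python
from h import *
t=load("w1");P=cloud(t)
c,n,s=fit(P[200:250,200:250].reshape(-1,3))
d=(P-c)@n
m=((abs(d)<5)).astype(np.uint8);m[:, :140]=0;m[300:]=0
m=cv2.medianBlur(m,3);k,l=cv2.connectedComponents(m);m=(l==l[225,220]).astype(np.uint8)
ys,xs=np.nonzero(m)
X=P[m>0]; X=X[abs((X-c)@n)<1.5]
c,n,s=fit(X);print("plane",c,n,s,np.degrees(np.arccos(n[2])))
o=-t["R"].T@t["t"]
cn=max(cv2.findContours(m,0,1)[0],key=cv2.contourArea)[:,0].astype(float)
W=np.array([onplane(t,u,v,c,n) for u,v in cn])
xn=np.array([0,0,1])-n*n[2];xn/=np.linalg.norm(xn);yn=np.cross(n,xn);print("xn",xn,"yn",yn)
A=np.c_[(W-c)@xn,(W-c)@yn]
# front edge: fit lines
lo,hi=np.percentile(A[:,0],1),np.percentile(A[:,0],99);print(lo,hi,A[:,1].min(),A[:,1].max())
F=A[(A[:,0]<A[:,0].min()+6)&(abs(A[:,1]-A[:,1].mean())<55)];print("front",np.polyfit(F[:,1],F[:,0],1),len(F),np.std(F[:,0]-np.polyval(np.polyfit(F[:,1],F[:,0],1),F[:,1])))
for sg in (1,-1):
    e=(A[:,1]*sg).max(); S=A[(A[:,1]*sg>e-6)&(abs(A[:,0]-A[:,0].mean())<35)];print("side",sg,np.polyfit(S[:,0],S[:,1],1),len(S))
# ridge
dd=(P-c)@n
r=(dd>1.2)&(dd<6)&(m>0);r=cv2.morphologyEx(r.astype(np.uint8),cv2.MORPH_OPEN,np.ones((2,2)))
R=P[r>0];B=np.c_[(R-c)@xn,(R-c)@yn];print("ridge",len(B),np.median(B,0),np.percentile(B,[2,98],axis=0))
```

```text
plane [ 655.52570613 -225.6624746   132.32215863] [ 0.00416778 -0.49993733  0.86605155] 0.6246622263633071 29.997003254125435
xn [-0.00721968  0.86602146  0.4999547 ] yn [-9.99965252e-01 -8.33631979e-03 -4.33680869e-19]
-45.80879922644742 48.335235194250586 -60.99982266918134 68.61273703829137
front [-9.96156761e-05 -4.54179762e+01] 74 0.24427079101469593
side 1 [-2.42016491e-02  6.78632820e+01] 47
side -1 [-1.83385054e-03 -6.06272391e+01] 52
ridge 143 [-39.80883918   4.47860818] [[-41.78865208 -15.16009961]
 [-37.94639137  26.41676494]]
```

Run:
```python
from h import *
from bench import *
R=Rp(np.radians(64),0)
move_ptp((466,-69,150),Rt(R,-1));move_gripper(45);dwell(.1)
c=snap("w2");print(read_state()["t"],read_state()["width"])
```

```text
3.9833 45.04124337059175
```

```bash
sleep 1
```

```text
(no output)
```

View pics/w2.png

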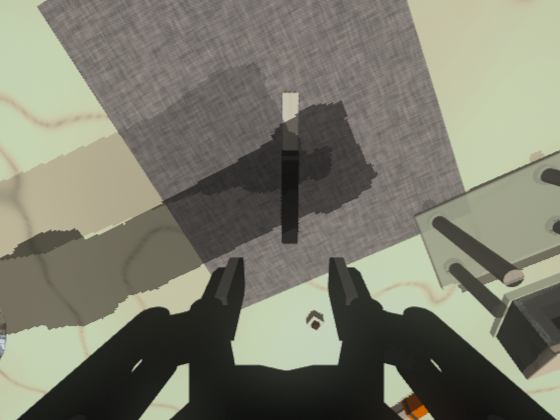

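Run:
```python
from h import *
t=load("w2");P=cloud(t)
sub=P[80:250,265:315];z=sub[:,:,2]
m=np.zeros(P.shape[:2],np.uint8);m[80:250,265:315]=(z>16)&(z<26)
m=cv2.medianBlur(m,3)
cn=max(cv2.findContours(m,0,1)[0],key=cv2.contourArea)
print(cv2.boundingRect(cn)); X=P[m>0]; print("z top",np.median(X[:,2]), "bench",np.median(P[60:200,200:260,2]))
W=np.array([ray(t,u,v,20)[:2] for u,v in cn[:,0]],np.float32)
r=cv2.minAreaRect(W);print(r)
f=cv2.fitLine(X[:,:2].astype(np.float32),cv2.DIST_L2,0,.01,.01).ravel();print(f,np.degrees(np.arctan2(f[1],f[0])))
# blade
im=t["image"].astype(int)
b=np.zeros_like(m);b[80:155,265:315]=((z>7)&(z<15))[:75]
X=P[b>0];print(len(X),np.median(X[:,2]));g=cv2.minAreaRect(X[:,:2].astype(np.float32));print(g)
for u,v in [(290,93),(290,151)]: print(ray(t,u,v,11.5))
print(ray(t,290,150,20),ray(t,290,243,20))
```

```text
(282, 151, 18, 93)
z top 20.015431875667055 bench 0.8792607374707099
((471.4530334472656, -70.14694213867188), (91.34807586669922, 15.649832725524902), 63.72528839111328)
[ 4.3978459e-01  8.9810330e-01  4.7231381e+02 -6.7756035e+01] 63.909866
917 11.5946730293018
((502.6576843261719, -6.737646102905273), (50.28030014038086, 13.944648742675781), 63.85185623168945)
[512.6533259   15.36531923  11.5       ]
[490.72723907 -30.02964192  11.5       ]
[491.51718601 -28.14901626  20.        ] [ 451.41632301 -111.1723634    20.        ]
```

Run:
```python
from h import *
from bench import *
R=Rp(np.radians(63.8),0);C=np.array([471.4,-70.3,10.])
p=tcp_from(C,R,-6,-7)
move_ptp(p+[0,0,45],Rt(R,-1))
print(line_to(p,vel=80,guard=15))
s=read_state();print(s["position"],s["wrist_force"])
move_gripper(10,grip_force=100)
s=read_state();print(s["t"],s["width"],s["position"],s["wrist_force"])
line_to(p+[0,0,140],vel=150);dwell(.1)
s=read_state();print(s["t"],s["width"],s["wrist_force"])
snap("w3")
```

```text
False
[469.14750345 -75.66408851   3.30947267] [-0.19310968  0.47619579 -0.54436689]
5.575 13.147058299948558 [469.17977153 -75.73705901   3.81177599] [-1.09000546 -0.48990279  5.8155689 ]
6.7583 13.603290799018339 [ 0.49438914 -0.11325804 -1.37746802]
```

```bash
sleep 1
```

```text
(no output)
```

View pics/w3.png

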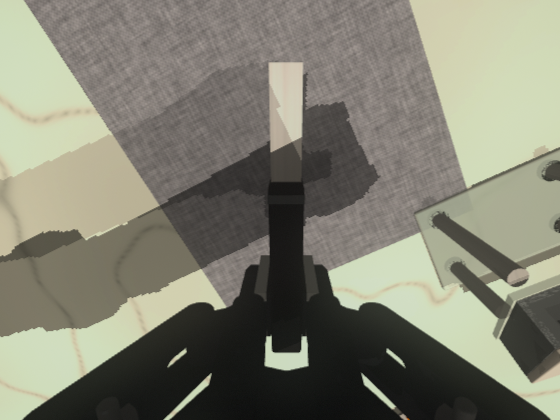

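```bash
cat >> h.py <<'E'
def blade(name,box,dlo=100,dhi=260):
    t=load(name);K=t["intrinsics"];T=t["T_tool_cam"];u0,u1,v0,v1=box
    v,u=np.mgrid[v0:v1,u0:u1].astype(float);z=t["range_z"][v0:v1,u0:u1]
    p=np.stack([(u-K[0,2])/K[0,0]*z,(v-K[1,2])/K[1,1]*z,z],-1)@T[:3,:3].T+T[:3,3]
    X=p[(z>dlo)&(z<dhi)&(abs(p[:,:,2])<25)]
    Y=X  # prytool-ish axes: x=-tx, z=-ty, y=-tz
    Y=np.c_[-X[:,0],-X[:,2],-X[:,1]]
    return Y
E
python3 - <<'E'
from h import *
Y=blade("w3",(262,310,50,210))
print(len(Y),np.percentile(Y,[1,50,99],axis=0).round(1))
B=Y[(Y[:,2]<14)&(Y[:,0]>58)];
c=np.median(B,0);k=np.polyfit(B[:,0],B[:,2],1);e=B[:,2]-np.polyval(k,B[:,0]);B=B[abs(e)<2];k=np.polyfit(B[:,0],B[:,2],1)
print("blade pitch",np.degrees(np.arctan(k[0])),"z at 100",np.polyval(k,100),"xmax",np.percentile(B[:,0],[1,99.5]))
k2=np.polyfit(B[:,0],B[:,1],1);print("yaw",np.degrees(np.arctan(k2[0])),"y at100",np.polyval(k2,100), np.percentile(B[:,1],[1,99]))
E
```

```text
5626 [[  41.5  -19.6 -142.1]
 [  77.6   -1.4    7.8]
 [ 129.8   17.5   17.3]]
blade pitch -29.348781619769 z at 100 -5.0577692082092796 xmax [75.96749228 78.50311234]
yaw 17.30936662971263 y at100 5.466908048920875 [-8.40161879  5.56779203]
```

Run:
```python
from h import *
Y=blade("w3",(262,310,50,210))
Y=Y[(Y[:,2]>0)&(Y[:,2]<25)&(abs(Y[:,1])<12)]
h,e=np.histogram(Y[:,0],bins=np.arange(30,120,4))
for i in range(len(h)):
    S=Y[(Y[:,0]>=e[i])&(Y[:,0]<e[i+1])]
    if len(S): print(e[i],len(S),np.median(S[:,2]).round(2),np.percentile(S[:,1],[3,50,97]).round(1))
```

```text
38 93 15.96 [-8.7 -1.4  5.9]
42 299 16.49 [-8.9 -1.4  6.1]
46 331 16.38 [-9.  -1.4  6.1]
50 440 11.16 [-8.6 -1.4  5.6]
54 271 7.73 [-8.2 -1.4  5.4]
58 269 7.75 [-7.8 -1.4  5. ]
62 277 7.7 [-8.1 -1.4  5.3]
66 285 7.73 [-7.8 -1.4  5. ]
70 281 7.67 [-7.8 -1.4  5. ]
74 303 7.67 [-8.3 -1.4  5.1]
78 320 7.81 [-7.9 -1.4  5.3]
82 328 7.76 [-8.  -1.4  5.1]
86 328 7.75 [-7.8 -1.4  5.1]
90 344 7.81 [-8.  -1.4  5.2]
94 350 7.75 [-7.7 -1.4  5.2]
98 339 7.74 [-7.6 -1.4  5.2]
```

```bash
cat >> h.py <<'E'
AZ=np.radians(90.48);N=np.array([651.6,-259.3,99.6]);GR=-6.;DZ=-6.3
def cpose(th,ins,up,dp=0.):
    """th deg opening, ins mm of tip past outer face, up mm from notch centre, dp extra pitch deg (about tip)"""
    R0=Rp(AZ,np.radians(30)); tip=N+R0[:,0]*ins+R0[:,2]*up
    H=N+R0[:,2]*5+90*R0[:,0]
    Rr=Rp(AZ,np.radians(30-th)); tip=H+Rr@R0.T@(tip-H)
    R=Rp(AZ,np.radians(30-th+dp))
    return tcp_from(tip-96*R[:,0],R,GR,DZ),Rt(R,-1)
E
python3 - <<'E'
from h import *
from bench import *
s=read_state();p=s["position"]
R=Rp(np.radians(80),0)
p1,r1=cpose(0,-45,0)
move_ptp((520,-390,190),Rt(Rp(np.radians(90),np.radians(15)),-1))
move_ptp(p1+[0,0,60],r1)
line_to(p1,vel=120)
p2,r2=cpose(0,-6,0)
line_to(p2,r2,vel=60,guard=10);dwell(.2)
s=read_state();print(s["t"],s["position"]-p2,s["wrist_force"])
snap("w4")
c=camera("scene");cv2.imwrite("pics/s4.png",cv2.resize(c["image"][150:280,80:260,::-1],None,fx=4,fy=4,interpolation=2))
E
```

```text
9.9 [ -0.78963238 -30.91091102 -17.9024805 ] [0.82962049 1.11990994 1.01120715]
```

```bash
sleep 1
```

```text
(no output)
```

View pics/w4.png

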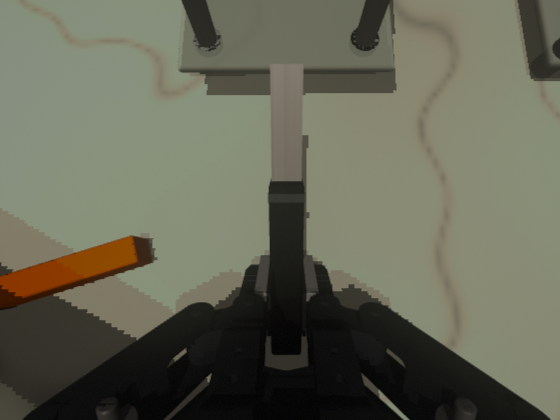

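View pics/s4.png

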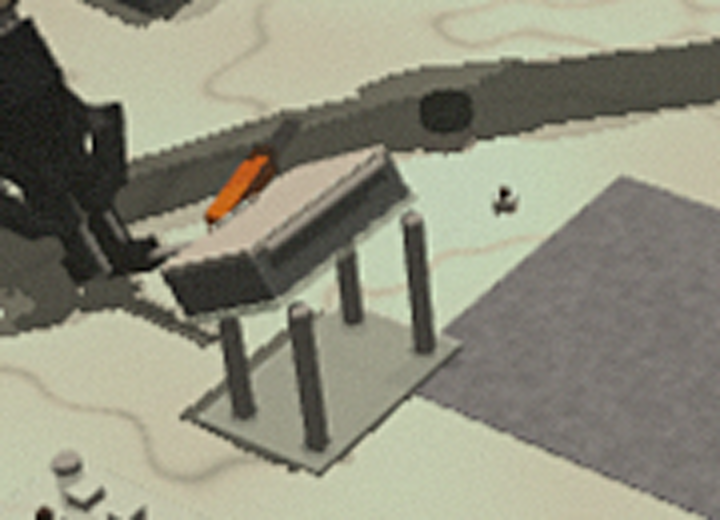

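Run:
```python
from h import *
from bench import *
p2,r2=cpose(0,-6,0)
line_to(p2,r2,vel=60);dwell(.2)
s=read_state();print(s["t"],s["position"]-p2,s["wrist_force"])
snap("w5")
c=camera("scene");cv2.imwrite("pics/s5.png",cv2.resize(c["image"][150:280,80:260,::-1],None,fx=4,fy=4,interpolation=2))
c=camera("top");cv2.imwrite("pics/t5.png",cv2.resize(c["image"][110:260,360:480,::-1],None,fx=4,fy=4,interpolation=2))
```

```text
10.9417 [-0.2752238  -0.49099098 -0.42652596] [-0.64971505  0.02515231 -0.76565764]
```

```bash
sleep 1
```

```text
(no output)
```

View pics/w5.png

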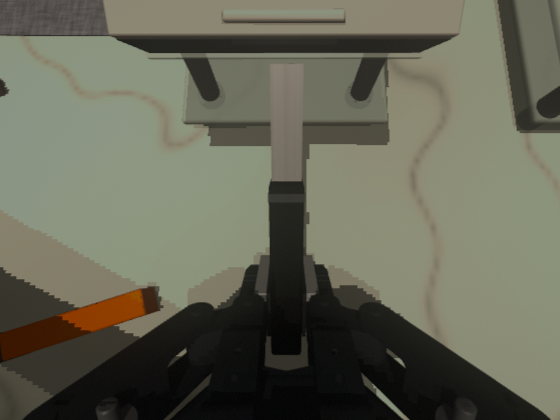

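View pics/t5.png

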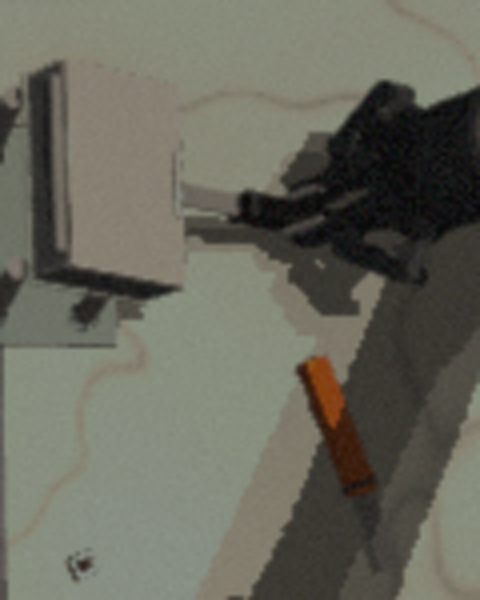

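View pics/s5.png

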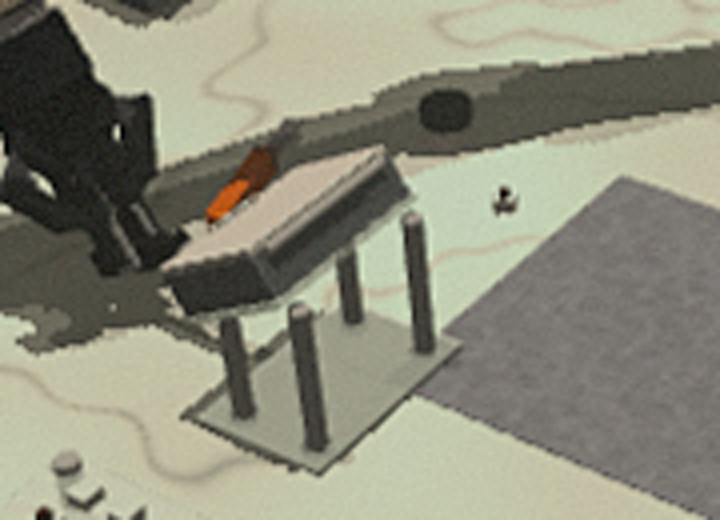

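Run:
```python
from h import *
t=load("w5");K=t["intrinsics"];T=t["T_tool_cam"]
v,u=np.mgrid[:420,:560].astype(float);z=t["range_z"]
p=np.stack([(u-K[0,2])/K[0,0]*z,(v-K[1,2])/K[1,1]*z,z],-1)@T[:3,:3].T+T[:3,3]
p=np.stack([-p[...,0],-p[...,2],-p[...,1]],-1)
b=p[70:175,276:297].reshape(-1,3);b=b[abs(b[:,2]-7.75)<3];print("blade top z",np.median(b[:,2]),len(b),np.percentile(b[:,0],99))
for (a,c,d,e) in [(0,8,130,440),(24,33,130,440)]:
    X=p[a:c,d:e].reshape(-1,3);X=X[(X[:,2]>0)&(X[:,2]<40)];print(np.median(X,0).round(1),np.polyfit(X[:,0],X[:,2],1),np.polyfit(X[:,1],X[:,2],1))
X=np.r_[p[0:9,130:440].reshape(-1,3),p[24:36,130:440].reshape(-1,3)];X=X[(X[:,2]>5)&(X[:,2]<30)]
c,n,s=fit(X);print(c,n,s)
for v_ in range(30,62,2): print(v_,np.median(p[v_,150:420],0).round(1),np.median(p[v_,278:294],0).round(1))
```

```text
blade top z 5.489942279754359 1488 96.71688759213292
[118.5  -0.9  17.7] [-0.28213159 51.17568433] [3.26384421e-04 1.77371584e+01]
[110.8  -0.9  17.7] [-0.15308037 34.69747194] [4.97517313e-04 1.77295821e+01]
[113.80139513  -1.06541654  17.67925346] [-1.15031228e-02 -1.76842057e-04  9.99933821e-01] 0.6030660736782942
30 [110.2  -1.1  17.8] [110.2  -1.4  17.9]
32 [109.6  -1.1  17.7] [109.6  -1.4  17.7]
34 [109.   -1.1  17.3] [109.   -1.4  17.4]
36 [108.5  -1.1  16.4] [108.5  -1.4  16.5]
38 [108.6  -1.   12.8] [108.5  -1.4  13.1]
40 [108.7  -1.    8.7] [110.   -1.4   1.7]
42 [108.7  -1.4   4.9] [109.3  -1.4   1.7]
44 [108.5  -1.    1.8] [108.5  -1.4   2. ]
46 [108.5  -1.   -2.6] [108.5  -1.4  -2.6]
48 [108.6  -1.   -7.3] [108.5  -1.4  -7.1]
50 [108.6  -1.6 -12.1] [108.6  -1.4 -12.4]
52 [108.6  -0.9 -17.3] [108.6  -1.4 -17.6]
54 [107.8  -0.9 -18.2] [107.9  -1.4 -18.4]
56 [107.   -1.4 -18.3] [107.   -1.4 -18.5]
58 [106.6  -0.9 -21.5] [106.6  -1.4 -21.5]
60 [ 117.4   -0.5 -106.6] [ 117.4   -1.3 -106.5]
```

Run:
```python
from h import *
for nm in ("w3","w4","w5"):
    Y=blade(nm,(262,310,50,210))
    Y=Y[(Y[:,2]>0)&(Y[:,2]<25)&(abs(Y[:,1]+1.4)<5)]
    print(nm,[(int(e),np.median(Y[(Y[:,0]>=e)&(Y[:,0]<e+6),2]).round(2)) for e in range(38,104,6)],np.percentile(Y[:,0],99.5))
```

```text
w3 [(38, np.float64(16.28)), (44, np.float64(16.46)), (50, np.float64(8.68)), (56, np.float64(7.79)), (62, np.float64(7.74)), (68, np.float64(7.62)), (74, np.float64(7.77)), (80, np.float64(7.76)), (86, np.float64(7.77)), (92, np.float64(7.77)), (98, np.float64(7.75))] 101.48167918051485
w4 [(38, np.float64(14.98)), (44, np.float64(14.88)), (50, np.float64(6.57)), (56, np.float64(5.86)), (62, np.float64(5.56)), (68, np.float64(5.32)), (74, np.float64(5.04)), (80, np.float64(4.82)), (86, np.float64(4.64)), (92, np.float64(4.4)), (98, np.float64(4.14))] 100.56579342452699
w5 [(38, np.float64(15.02)), (44, np.float64(14.87)), (50, np.float64(6.52)), (56, np.float64(5.78)), (62, np.float64(5.62)), (68, np.float64(5.4)), (74, np.float64(5.12)), (80, np.float64(4.94)), (86, np.float64(4.67)), (92, np.float64(4.42)), (98, np.float64(4.38))] 100.52564511566781
```

```bash
cat >> h.py <<'E'
N=np.array([651.6,-259.3,99.6])+Rp(AZ,np.radians(30))@np.array([.6,0,.4])+np.array([-.28,-.49,-.43])
TIP=np.array([101.1,0,2.75]);PG=2.3
def cpose(th,ins,up,dp=0.):
    R0=Rp(AZ,np.radians(30)); tip=N+R0[:,0]*ins+R0[:,2]*up
    H=N+R0[:,2]*5+90*R0[:,0]
    Rr=Rp(AZ,np.radians(30-th)); tip=H+Rr@R0.T@(tip-H)
    R=Rp(AZ,np.radians(30-th+dp+PG))
    return tip-R@TIP,Rt(R,-1)
E
python3 - <<'E'
from h import *
from bench import *
p,r=cpose(0,-6,0);line_to(p,r,vel=40);dwell(.15)
s=read_state();print(s["t"],s["position"]-p,s["wrist_force"],p)
snap("w6")
Y=blade("w6",(262,310,50,210))
Y=Y[(Y[:,2]>0)&(Y[:,2]<25)&(abs(Y[:,1]+1.4)<5)]
print([(int(e),np.median(Y[(Y[:,0]>=e)&(Y[:,0]<e+6),2]).round(2)) for e in range(38,104,6)],np.percentile(Y[:,0],99.5))
t=load("w6");K=t["intrinsics"];T=t["T_tool_cam"]
v,u=np.mgrid[:420,:560].astype(float);z=t["range_z"]
q=np.stack([(u-K[0,2])/K[0,0]*z,(v-K[1,2])/K[1,1]*z,z],-1)@T[:3,:3].T+T[:3,3]
q=np.stack([-q[...,0],-q[...,2],-q[...,1]],-1)
for v_ in range(0,62,4): print(v_,np.median(q[v_,300:420],0).round(1),np.median(q[v_,278:294],0).round(1))
E
```

```text
11.4917 [0.0445722  0.12329882 0.041175  ] [-0.77513645  0.81667585 -0.23243313] [ 652.06444855 -348.6499212    40.4689176 ]
[(38, np.float64(15.03)), (44, np.float64(14.95)), (50, np.float64(6.41)), (56, np.float64(5.86)), (62, np.float64(5.65)), (68, np.float64(5.33)), (74, np.float64(5.18)), (80, np.float64(4.95)), (86, np.float64(4.63)), (92, np.float64(4.47)), (98, np.float64(4.19))] 100.56458641447124
0 [120.9 -28.8  13.3] [121.   -1.4  13.1]
4 [119.7 -28.6  13.1] [119.7  -1.4  13.2]
8 [118.4 -29.   13.2] [118.4  -1.4  13.2]
12 [117.1 -29.2  13.2] [117.1  -1.4  13.2]
16 [115.6 -29.2  13.8] [115.2  -1.4  15.5]
20 [114.3 -29.4  13.9] [113.7  -1.6  16.5]
24 [112.9 -29.5  14.2] [112.6  -1.4  15.8]
28 [111.7 -29.3  13.9] [111.4  -1.4  15.3]
32 [110.4 -29.5  13.5] [110.4  -1.4  13.6]
36 [109.1 -29.6  13.5] [109.1  -1.4  13.5]
40 [107.8 -30.   13.5] [107.8  -1.4  13.4]
44 [107.2 -30.8   9.1] [107.2  -1.4   9.3]
48 [107.  -31.9   1.9] [107.8  -1.4  -2.6]
52 [106.6 -34.3  -5.1] [106.6  -1.4  -5. ]
56 [106.3 -36.2 -13.7] [106.3  -1.4 -13.6]
60 [105.8 -38.3 -22.3] [105.8  -1.4 -22.5]
```

```bash
sleep 1
```

```text
(no output)
```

View pics/w6.png

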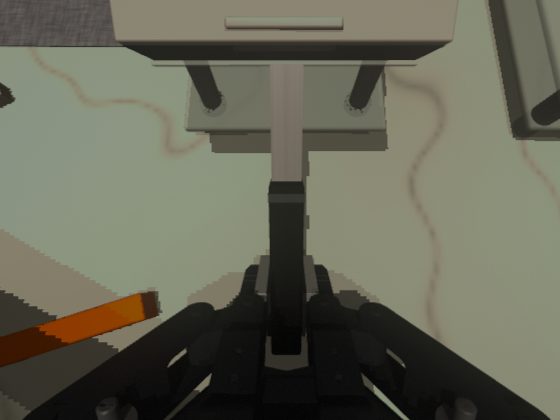

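```bash
cat >> h.py <<'E'
def tooldepth(nm):
    t=load(nm);K=t["intrinsics"];T=t["T_tool_cam"]
    v,u=np.mgrid[:420,:560].astype(float);z=t["range_z"]
    q=np.stack([(u-K[0,2])/K[0,0]*z,(v-K[1,2])/K[1,1]*z,z],-1)@T[:3,:3].T+T[:3,3]
    return np.stack([-q[...,0],-q[...,2],-q[...,1]],-1)
def check(nm):
    q=tooldepth(nm)
    Y=q[50:210,278:294].reshape(-1,3);Y=Y[(Y[:,2]>-10)&(Y[:,2]<25)]
    B=Y[(Y[:,0]>56)&(Y[:,0]<80)&(Y[:,2]<12)];k=np.polyfit(B[:,0],B[:,2],1) if len(B)>20 else None
    print("blade slope deg",None if k is None else np.degrees(k[0]).round(2),"top z@80",None if k is None else np.polyval(k,80).round(2))
    X=q[0:60,190:390].reshape(-1,3);X=X[(X[:,2]>0)&(X[:,2]<60)&(X[:,0]>60)]
    h=[(e,np.median(X[(X[:,0]>=e)&(X[:,0]<e+5),2]).round(1),((X[:,0]>=e)&(X[:,0]<e+5)).sum()) for e in range(70,150,5)]
    print("cover",[(a,float(b),int(c)) for a,b,c in h if c>50])
E
python3 - <<'E'
from h import *
from bench import *
move_gripper(10,grip_force=120)
p,r=cpose(0,18,0);hit=line_to(p,r,vel=50,guard=12);dwell(.1)
s=read_state();print(hit,s["t"],s["position"]-p,s["wrist_force"],s["width"])
if not hit:
    p,r=cpose(0,18,2.5);hit=line_to(p,r,vel=30);dwell(.1)
    s=read_state();print(s["t"],s["position"]-p,s["wrist_force"],s["torque"])
snap("w7");check("w7")
E
```

```text
False 12.4917 [-0.22288033 -0.44741022 -0.25890611] [-0.22323276  0.14446507 -0.47728424] 12.80547851684191
12.8417 [-0.03990771 -0.16454558 -0.07479495] [ 0.1265997   0.37627053 -0.91858754] [-0.65430903  0.01052551 -0.00706133]
blade slope deg -1.9 top z@80 4.99
cover [(100, 11.2, 2028), (105, 11.0, 2858), (110, 10.8, 2920), (115, 10.6, 2993), (120, 10.4, 1151)]
  return _methods._mean(a, axis=axis, dtype=dtype,
  ret = ret.dtype.type(ret / rcount)
```

```bash
sleep 1
```

```text
(no output)
```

View pics/w7.png

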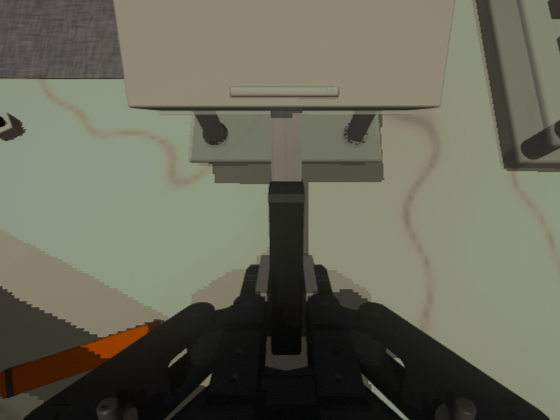

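```bash
python3 - 2>/dev/null <<'E'
from h import *
from bench import *
p,r=cpose(0,18,3.5);line_to(p,r,vel=30)
for th in (5,10,15):
    p,r=cpose(th,18,3.5);line_to(p,r,vel=40)
    s=read_state();print(th,round(s["t"],2),(s["position"]-p).round(2),s["wrist_force"].round(2),s["torque"].round(2))
dwell(.1);snap("w8");check("w8")
E
```

```text
5 13.67 [0.46 0.45 1.06] [0.07 0.39 0.04] [-0.56 -0.01  0.  ]
10 14.19 [0.43 0.56 0.84] [ 0.06 -0.36 -0.01] [-0.46 -0.02  0.02]
15 14.72 [0.47 0.63 0.82] [-0.09  0.42 -0.02] [-0.36  0.   -0.  ]
blade slope deg -2.15 top z@80 4.98
cover [(100, 10.9, 1999), (105, 10.6, 2853), (110, 10.3, 2886), (115, 10.1, 2977), (120, 9.9, 1227)]
```

```bash
sleep 1
```

```text
(no output)
```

View pics/w8.png

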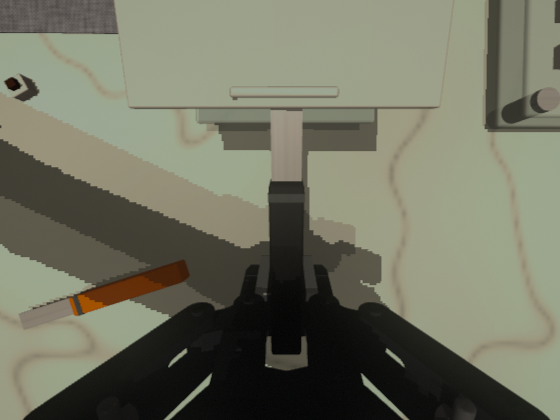

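```bash
python3 - 2>/dev/null <<'E'
from h import *
from bench import *
for th in range(20,76,5):
    p,r=cpose(th,18,3.5);line_to(p,r,vel=50)
    s=read_state();print(th,round(s["t"],2),(s["position"]-p).round(2),s["wrist_force"].round(2))
    if th==45: snap("w9");check("w9")
dwell(.1);snap("w10");check("w10")
c=camera("scene");cv2.imwrite("pics/s10.png",cv2.resize(c["image"][70:280,40:260,::-1],None,fx=3,fy=2.8,interpolation=2))
E
```

```text
20 15.32 [0.62 0.92 1.04] [-0.8   0.06 -0.52]
25 15.77 [0.34 0.69 0.5 ] [ 0.65 -0.1   0.16]
30 16.22 [0.22 0.55 0.24] [ 0.27 -0.31  0.46]
35 16.67 [0.19 0.47 0.12] [ 0.31  0.3  -1.28]
40 17.12 [ 0.12  0.35 -0.02] [-0.03  0.23 -0.04]
45 17.57 [ 0.06  0.24 -0.09] [-0.45 -0.83  0.21]
blade slope deg -2.02 top z@80 5.02
cover [(100, 10.4, 2039), (105, 10.2, 2826), (110, 10.0, 2900), (115, 9.8, 2955), (120, 9.5, 1242)]
50 18.07 [ 0.08  0.26 -0.12] [ 0.02 -0.45 -0.35]
55 18.52 [ 0.01  0.06 -0.14] [-0.13 -0.22 -0.27]
60 18.97 [ 0.02 -0.01 -0.14] [0.35 0.74 0.11]
65 19.42 [ 0.01 -0.02 -0.17] [-0.62  0.85  0.62]
70 19.87 [ 0.03 -0.02 -0.14] [-0.42  0.33 -0.25]
75 20.32 [ 0.02 -0.06 -0.14] [-0.81 -0.38  0.07]
blade slope deg -2.0 top z@80 5.02
cover [(100, 10.7, 2089), (105, 10.4, 2845), (110, 10.2, 2899), (115, 10.0, 2974), (120, 9.8, 1147)]
```

```bash
sleep 1
```

```text
(no output)
```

View pics/w10.png

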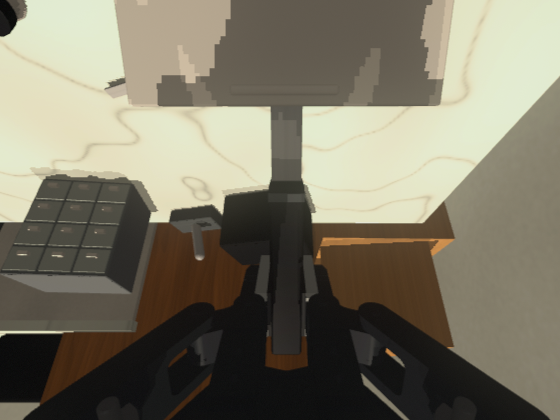

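View pics/s10.png

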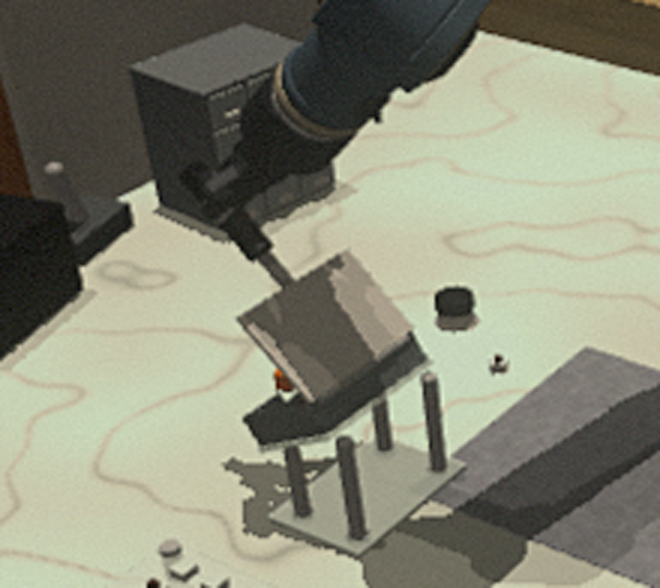

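```bash
python3 - 2>/dev/null <<'E'
from h import *
from bench import *
t=load("top0")
q=[ray(t,180+x/3-.33,110+y/3-.33,6) for x,y in [(90,175),(180,213),(155,273),(52,235)]]
print(np.round(q,1),np.mean(q,0).round(1),np.linalg.norm(q[0]-q[1]),np.linalg.norm(q[1]-q[2]))
d=q[0]-q[1]+q[3]-q[2];print(np.degrees(np.arctan2(d[1],d[0])))
p,r=cpose(75,16,2);line_to(p,r,vel=50)
p,r=cpose(75,-45,1);line_to(p,r,vel=100)
s=read_state();print(s["t"],s["wrist_force"].round(2))
c=camera("scene");cv2.imwrite("pics/s11.png",cv2.resize(c["image"][70:280,40:260,::-1],None,fx=3,fy=2.8,interpolation=2))
for nm,p,az,pi in [("a",(560,-420,370),90,0),("b",(480,-330,370),80,0),("c",(480,0,330),67,0),("d",(500,120,250),67,0)]:
    k=inverse_kinematics(p,Rt(Rp(np.radians(az),np.radians(pi)),-1));print(nm,None if k is None else np.round(k,2))
E
```

```text
[[639.6 227.4   6. ]
 [606.7 147.2   6. ]
 [552.3 166.9   6. ]
 [584.4 257.8   6. ]] [595.8 199.8   6. ] 86.71092003915534 57.83981516778582
69.20914802311178
21.525 [-0.07  0.24 -1.11]
a [ 0.64  0.44 -0.09  1.26  0.04  1.44  0.56]
b [ 0.58  0.23 -0.07  1.56  0.02  1.35  0.34]
c [ 0.07  0.08 -0.17  1.83  0.01  1.23 -0.5 ]
d [-0.13  0.2  -0.22  1.88  0.05  1.07 -0.77]
```

```bash
sleep 1
```

```text
(no output)
```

View pics/s11.png

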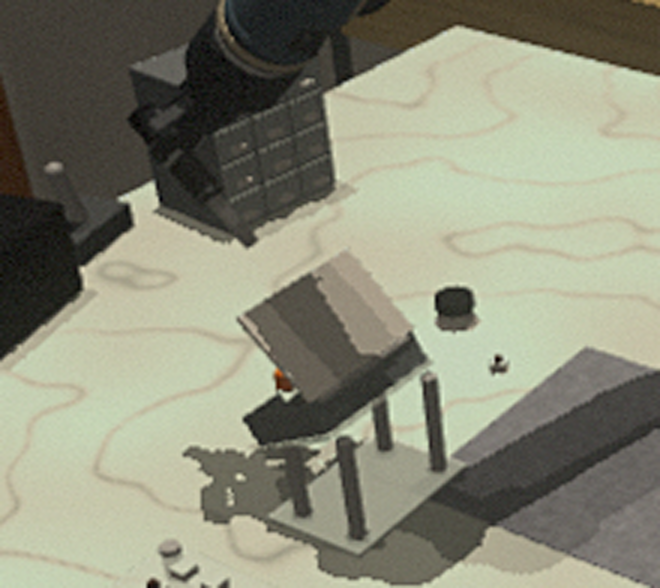

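```bash
python3 - 2>/dev/null <<'E'
from h import *
from bench import *
for p,az in [((560,-420,370),90),((480,-200,370),80),((486,174,240),68)]:
    move_ptp(p,Rt(Rp(np.radians(az),np.radians(2)),-1))
dwell(.15);snap("w12");s=read_state();print(s["t"],s["position"]);check("w12")
E
```

```text
24.9583 [486.60141101 173.05381235 240.2185849 ]
blade slope deg -2.46 top z@80 4.99
cover []
```

```bash
sleep 1
```

```text
(no output)
```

View pics/w12.png

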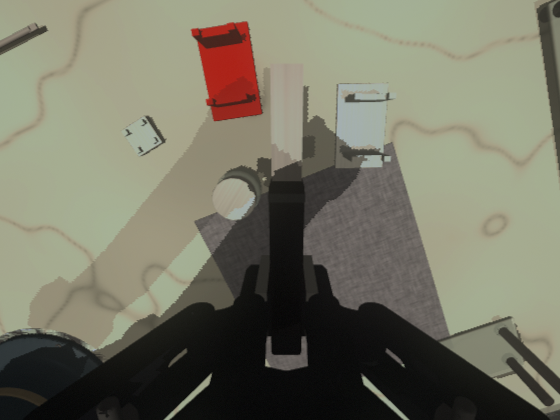

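```bash
python3 - 2>/dev/null <<'E'
from h import *
t=load("w12");P=cloud(t)
S=P[75:175,325:410].reshape(-1,3)
X=S[(S[:,2]>38)&(S[:,2]<66)&(S[:,0]>540)]
h,_=np.histogram(X[:,2],np.arange(38,67,2));print(h)
u=np.array([np.cos(np.radians(68)),np.sin(np.radians(68)),0])
c0=X.mean(0);a=(X-c0)@u
A,B=X[a>0],X[a<0]
for Q in(A,B): 
    T=Q[Q[:,2]>47];r=cv2.minAreaRect(T[:,:2].astype(np.float32));print(len(T),r,np.median(T,0),
      "hi",len(Q[Q[:,2]>56]),Q[Q[:,2]>56].mean(0).round(1),"floor",Q[(Q[:,2]>46)&(Q[:,2]<54)].mean(0).round(1))
# plate
Y=S[(S[:,2]>3.5)&(S[:,2]<9)]
m=np.zeros(P.shape[:2],np.uint8);z=P[...,2];m[75:175,325:410]=((z>4)&(z<9))[75:175,325:410];m=cv2.morphologyEx(m,cv2.MORPH_OPEN,np.ones((3,3)))
r=cv2.minAreaRect(P[m>0][:,:2].astype(np.float32));print("plate",r,np.median(P[m>0][:,2]))
a=cv2.resize(t["image"][70:180,320:410,::-1],None,fx=6,fy=5.4,interpolation=2);cv2.imwrite("pics/w12c.png",np.clip(a*1.2,0,255).astype(np.uint8))
E
```

```text
[ 16  21  12  19   6 144 164  15  16  13  85  94   0   0]
282 ((611.2443237304688, 232.59994506835938), (6.083977699279785, 42.42730712890625), 68.80279541015625) [613.37961675 231.51801539  50.71189461] hi 102 [611.5 232.3  59.8] floor [612.6 231.7  50. ]
252 ((587.9546508789062, 172.96546936035156), (6.189220428466797, 42.1689567565918), 68.54647064208984) [588.76285178 172.58735731  50.97584339] hi 90 [588.1 172.9  59.7] floor [588.  173.2  50.2]
plate ((599.8088989257812, 202.78472900390625), (100.01875305175781, 60.244815826416016), 68.57298278808594) 6.051283227001505
```

```bash
sleep 1
```

```text
(no output)
```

View pics/w12c.png

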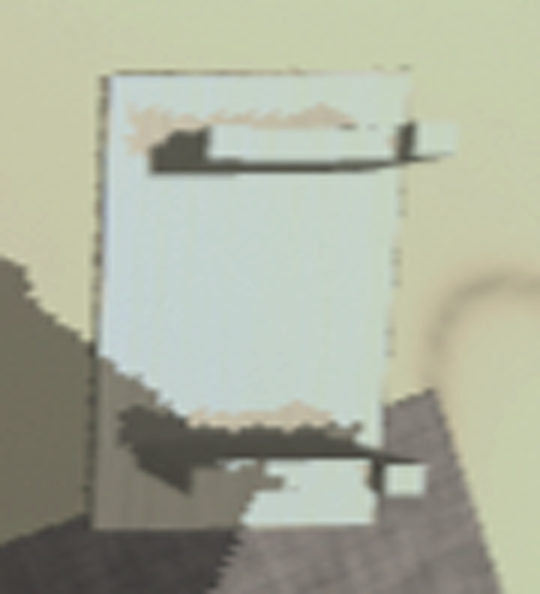

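```bash
cat >> h.py <<'E'
SEAT=np.array([599.7,202.8,50.]);RAZ=np.radians(68.6)
def rpose(zc):
    R=Rp(RAZ,np.radians(2.2));C=np.array([SEAT[0],SEAT[1],zc])
    return C-R@np.array([5.17,-1.4,6.45]),Rt(R,-1)
E
python3 - 2>/dev/null <<'E'
from h import *
from bench import *
p,r=rpose(180);move_ptp(p,r)
p,r=rpose(80);line_to(p,r,vel=120);dwell(.15)
s=read_state();print(s["t"],(s["position"]-p).round(2),s["wrist_force"].round(2));snap("w13")
c=camera("scene");cv2.imwrite("pics/s13.png",cv2.resize(c["image"][190:320,230:410,::-1],None,fx=4,fy=4,interpolation=2))
P=cloud(load("w13"));S=P[0:330,200:380].reshape(-1,3);u=np.array([np.cos(RAZ),np.sin(RAZ),0]);w=np.array([-u[1],u[0],0])
d=S-SEAT;L=np.c_[d@u,d@w,S[:,2]]
H=L[(abs(L[:,2]-90)<3)&(abs(L[:,0])<46)&(abs(L[:,1])<12)];print("handle top",np.percentile(H,[2,50,98],axis=0).round(1))
K=L[(L[:,2]>57)&(L[:,2]<62)&(abs(L[:,0])<40)&(abs(L[:,1])<25)];
for sg in(1,-1):
  for k in(1,-1):
    q=K[(K[:,0]*sg>0)&(K[:,1]*k>0)];print(sg,k,len(q),q.mean(0).round(1) if len(q) else "")
E
```

```text
26.6833 [0.62 0.26 1.01] [ 0.16 -0.32  0.71]
handle top [[-26.9  -8.5  89.5]
 [ 14.2  -0.5  90.9]
 [ 44.9   7.1  92.2]]
1 1 152 [32.2 17.7 59.8]
1 -1 154 [ 32.3 -17.2  59.9]
-1 1 0 
-1 -1 0
```

```bash
sleep 1
```

```text
(no output)
```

View pics/w13.png

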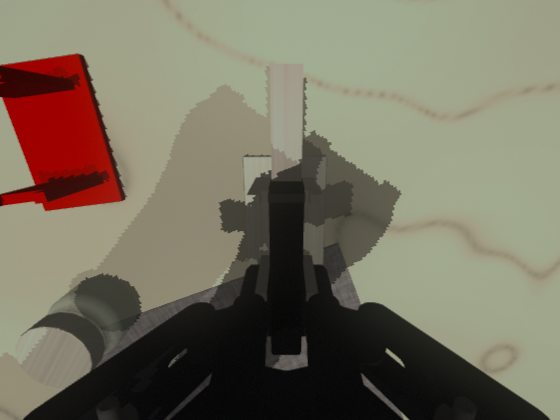

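View pics/s13.png

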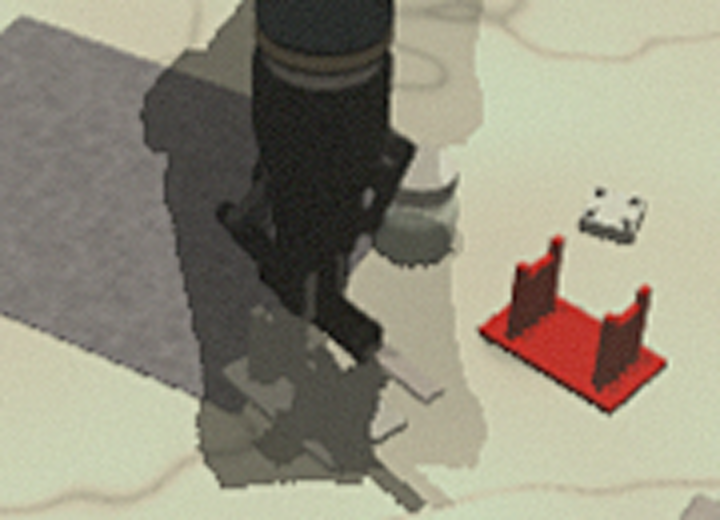

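```bash
python3 - 2>/dev/null <<'E'
from h import *
from bench import *
p,r=rpose(62.5);line_to(p,r,vel=40)
p,r=rpose(59.5);hit=line_to(p,r,vel=10,guard=5);dwell(.1)
s=read_state();print(hit,s["t"],(s["position"]-p).round(2),s["wrist_force"].round(2),s["torque"].round(2))
snap("w14")
E
```

```text
True 27.8 [0.27 0.14 0.64] [-0.11 -0.64  5.75] [-0.07  0.15 -0.03]
```

```bash
sleep 1
```

```text
(no output)
```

View pics/w14.png

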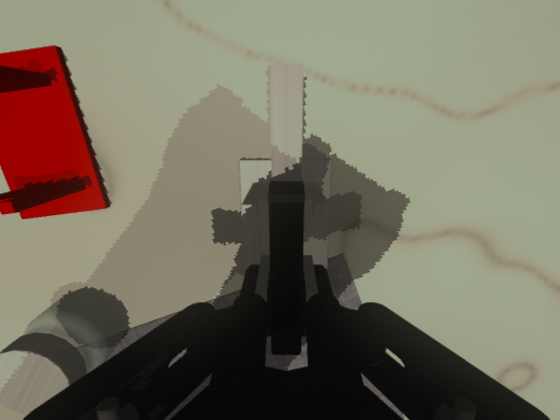

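```bash
python3 - 2>/dev/null <<'E'
from h import *
from bench import *
move_gripper(38);dwell(.2)
s=read_state();p=s["position"];a=s["tcp_rot"][:,1];print(s["t"],s["width"],s["wrist_force"].round(2))
line_to(p-a*70,vel=80)
line_to(p-a*70+np.array([0,0,130]),vel=200)
move_ptp((480,60,330),Rt(Rp(RAZ,0),-1));dwell(.2)
s=read_state();print(s["t"],s["wrist_force"].round(2))
snap("w15")
for n in("scene","top"):
    c=camera(n);cv2.imwrite(f"pics/{n}15.png",c["image"][:,:,::-1]);np.savez(f"{n}15.npz",**c)
E
```

```text
28.4167 38.173148867785855 [-0.19  0.53 -0.02]
31.2417 [ 0.42  0.51 -0.76]
```

```bash
sleep 1
```

```text
(no output)
```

View pics/w15.png

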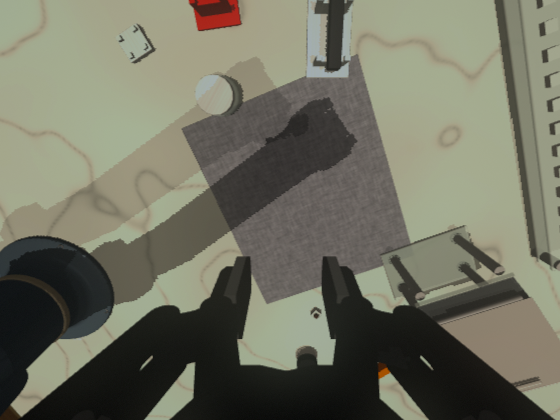

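View pics/scene15.png

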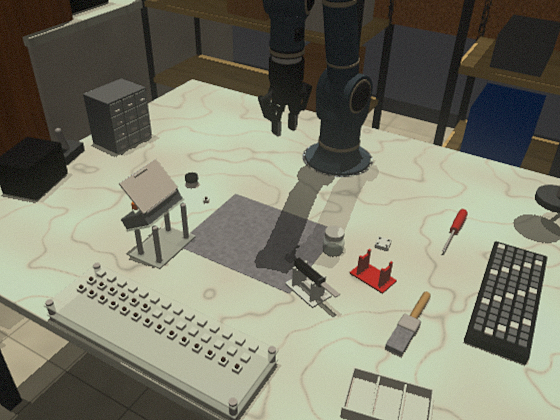

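View pics/top15.png

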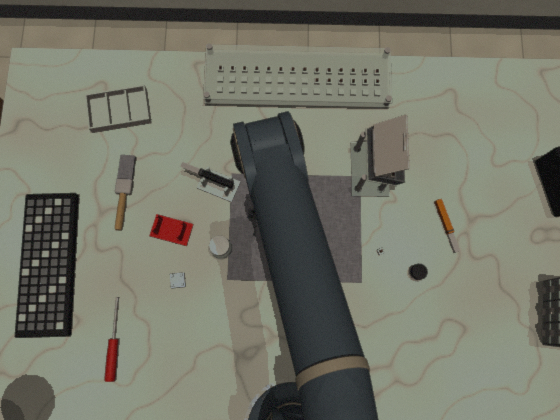

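Tool lies in the rest and the cover is open. I'll check both numerically from the depth images, and compare the bystanders' positions with the start.

```bash
python3 - 2>/dev/null <<'E'
from h import *
t=load("top15");s=load("scene15");P=cloud(s)
c,n,e=fit(P[170:200,135:165].reshape(-1,3));print("cover n",n,e)
n0=np.array([.0042,-.4999,.866]);a=np.degrees(np.arctan2(n[1],n[2]));print("angle",a+30, n@n0, np.degrees(np.arccos(abs(n@n0))))
for nm in("scene15","top15"):
    P=cloud(load(nm));u=np.array([np.cos(RAZ),np.sin(RAZ),0]);w=np.array([-u[1],u[0],0]);d=P-SEAT
    L=np.stack([d@u,d@w,P[...,2]],-1).reshape(-1,3)
    H=L[(abs(L[:,2]-70)<5)&(abs(L[:,0])<60)&(abs(L[:,1])<14)];k=np.polyfit(H[:,0],H[:,2],1);print(nm,"handle top",len(H),np.percentile(H,[1,50,99],axis=0).round(1),"slope deg",np.degrees(k[0]))
a=load("top0")["image"].astype(int);b=t["image"].astype(int)
for nm,(u0,u1,v0,v1) in dict(red=(145,198,208,250),lid=(208,232,235,260),opener=(168,190,270,290),brush=(112,138,150,235),orange=(430,460,195,255),pot=(405,430,260,285),sw=(374,386,245,257),scr=(100,122,295,385)).items():
    print(nm,"diff",np.abs(a-b)[v0:v1,u0:u1].mean().round(2))
E
```

```text
cover n [ 0.59811523 -0.78617347  0.15552959] 20.02573642175547
angle -48.80960483156362 0.5302088225502575 57.980434788895536
scene15 handle top 231 [[-44.4  -7.2  65.3]
 [  5.5   0.8  70. ]
 [ 48.5  11.2  74.3]] slope deg -0.08222446195221247
top15 handle top 215 [[-45.7  -5.   65.2]
 [  0.3   3.4  69.2]
 [ 44.5  11.2  74.4]] slope deg -0.5901558578153779
red diff 11.68
lid diff 8.37
opener diff 14.2
brush diff 12.48
orange diff 13.36
pot diff 10.88
sw diff 13.83
scr diff 12.55
```

```bash
python3 - 2>/dev/null <<'E'
from h import *
s=load("scene15");P=cloud(s);X=P[176:194,144:162].reshape(-1,3);m=np.median(X,0);X=X[np.linalg.norm(X-m,axis=1)<60]
c,n,e=fit(X);print("cover n",n,e,c)
n0=np.array([.0042,-.4999,.866])
print("angle",np.degrees(np.arctan2(n[1],n[2]))+30)
a=cv2.cvtColor(load("top0")["image"],cv2.COLOR_RGB2GRAY);b=cv2.cvtColor(load("top15")["image"],cv2.COLOR_RGB2GRAY)
for nm,(u0,u1,v0,v1) in dict(red=(145,198,208,250),lid=(206,234,233,262),opener=(168,190,270,290),brush=(112,138,150,235),orange=(430,460,195,255),pot=(405,430,260,285),sw=(372,388,243,259)).items():
    T=a[v0:v1,u0:u1];W=b[v0-6:v1+6,u0-6:u1+6];r=cv2.minMaxLoc(cv2.matchTemplate(W,T,cv2.TM_CCOEFF_NORMED));print(nm,np.array(r[3])-6,round(r[1],3))
E
```

```text
cover n [-0.01922428  0.69758728  0.71624187] 1.8417263685969547 [ 642.28360777 -207.77351586  182.33494945]
angle 74.24406200107191
red [0 0] 0.997
lid [0 0] 0.962
opener [0 0] 0.984
brush [0 0] 0.996
orange [0 0] 0.997
pot [0 0] 0.998
sw [0 0] 0.993
```

```bash
python3 -c "
from bench import *
print(read_state()['t']);finish_job()"
```

```text
31.3917
the job is handed in; nothing more can be done
```

The cover stands open at about 74°, the black pry tool lies in the two saddles of its aluminium rest, and I handed the job in at 31.4 s. I slid the blade 18 mm into the notch and swung the cover up on the blade alone. No contact of the gripper or arm with the cover showed in the pictures.

Last checks:
- **Cover:** a plane fitted to the depth image puts it at 74.2°. It stayed there after the blade was withdrawn.
- **Tool in rest:** the handle's top is at about 70 mm, level to within 0.6° and centred lengthwise to about 2 mm. Its sideways offset reads 0.8 mm from the scene camera and 3.4 mm from the top camera. Either fits inside the slot.
- **Other things:** the red rest, jar, opener, brush, pot, spare switch and orange tool match the first top picture with no shift. The gripper is clear and touching nothing.

**What went wrong:** during the first approach to the case, a force guard stopped the move. The handle's rear end had probably touched the bench, because my start pose was too low. That turned the tool about 2° in the grip. I measured the tilt and corrected for it before putting the blade in. It did not slip noticeably after that.

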